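# Shut and latch the propeller test cage

### The job

Make the propeller test cage safe for a run: take the latch bar by its red grip, lift it over the catch, swing the gate shut against the catch's rubber buffer and let the bar drop fully down behind the catch's nose so that it holds the gate, then let go. Lean on the buffer only as much as the bar needs to go down, do not force the bar or the gate against the catch, and leave the bottle, screwdriver and spare propeller where they are.

Things in the scene. Friction and masses are not known exactly. Their poses are not given: they have to be found in the camera images.
- hinge_axis (a point): Point on the gate's vertical hinge axis, 180 mm above the bench. Cage: fixed but placed differently each time, 320 mm wide, 290 mm deep, 210 mm tall, aluminium posts, clear sides and roof. Axes: x level into the cage, square to its front; y level along the front from hinge to latch post; z up.
- gate (a joint): Angle (rad) of the yellow mesh gate (270 mm wide, 20 to 186 mm above the bench) about hinge_axis. 0 = in line with the cage front; grows anticlockwise seen from above as the gate swings out. Starts open (0.5 to 1.1), stays where it is left (0.12 N m of friction), can be pushed to -0.10; where exactly it is shut depends on the catch.
- bar_pivot (a point): Pivot of the latch bar, fixed on the gate's outer face, 100 mm from the hinge axis along the gate, 12 mm outward of it, 180 mm above the bench. Axes: x square to the gate (into the cage when shut), the bar turns about it; y along the gate away from the hinge; z up. The steel bar (0.34 kg) runs 220 mm along y from here, 22 mm tall, 8 mm thick, and falls by its own weight.
- bar (a joint): Angle (rad) of the steel latch bar about bar_pivot. 0 = fully down (level, on its own stop), grows as its free end lifts, limit 0.25. Falls by its own weight (about 0.34 kg). Passes over the catch's nose above about 0.13.
- bar_grip (a point): Centre of the red upright grip on the bar: 14 mm thick (x, pinch it this way), 34 mm long (y), 50 mm tall (z); 115 mm along the bar from the pivot, 68 mm above the bar's centre line; turns with bar and gate (axes as bar_pivot when the bar is down). 47 mm from it towards the free end a guide staple on the gate reaches 237 mm above the bench; the cage roof is at 210 mm.
- bar_end (a point): Point on the bar's centre line 205 mm from the pivot, the part that meets the catch; 180 mm above the bench when the bar is fully down.
- latch_post: Latch post of the cage, aluminium, 20 x 20 mm, 210 mm tall; origin at the centre of its foot, axes as hinge_axis. On its far side it carries the dark steel catch with rubber buffer, which must not be loaded with more than 14 N. The catch is clamped by a bolt in a long slot, up to 16 mm further in or out (x) than its middle setting; this is not measured, and it does not slip.
- catch_nose (a point): Top inner edge of the catch's nose for the catch's middle setting (true one up to 16 mm off along x). Axes as hinge_axis. Nose: blunt block, flat top 190 mm above the bench, 30 mm long in x (from -30 to 0), 14 mm wide in y, 305 mm from the hinge axis. Further in (+x) is the notch, open at the top, then the tall buffer. Latched, the bar lies in the notch against the nose's inner side.
- buffer_face (a point): Free face of the black rubber buffer (14 mm wide, 168 to 232 mm above the bench), for the catch's middle setting (up to 16 mm off along x, together with the nose). The notch between it and the nose is 6 mm wide and the bar is 8 mm thick: the bar goes down only while it presses the rubber in by 2 to 4 mm (5 to 10 N at the buffer); at 4 mm the rubber is solid.
- bottle_mid (a point): Middle of a white bottle with green cap, 68 mm across, 170 mm tall, standing beyond the latch post. Not to be moved.
- driver_mid (a point): Middle of a blue-handled screwdriver 190 mm long, lying in front of the gate. Not to be moved.
- prop_mid (a point): Middle of a black two-blade propeller, 126 mm long, 8 mm tall, lying flat on the bench in front of the gate. Not to be moved.
Things that resemble listed ones, but are neither listed nor needed, are in the scene too. Of the things that look like the latch_post, take the one that is farthest to the robot's right at the start.

How it is judged:
By the outcome, as a careful person would: the job done as asked, in the order asked, and still so for the second after the job is handed in, with the robot touching nothing.
It also fails if it takes over 72 s, if anything falls off the work surface, if the arm or the gripper's body presses on something with over 40 N, if the wrist force passes 120 N, or if a joint passes its speed limit or range.

### The arm

A 7-joint arm with a two-finger parallel gripper is mounted at the origin on the work surface. World frame = base frame: x ahead of the robot, y to its left, z up, the work surface at z = 0. Lengths are in m, angles in rad, forces in N, time in s.
With the tool pointing down it reaches from about 0.425 to 0.95 m from the base axis. Payload 4.7 kg.
Tool frame: the origin (TCP) lies on the centre line of the jaws, within the pads' length; the fingertips stand robot.nose_length ahead of it and the grasp point (between the pads) lies 8 mm behind it (robot.nose_length is the distance from the TCP to the fingertips, in m); z points along the fingers, y is the line along which they close (so a half turn about z gives the same grasp; the last joint's range is limited). The gripper opens to 85 mm and grips with 20 to 120 N. Pads are 22 mm wide; open, the fingers measure 114 mm over their backs; the gripper's body (76 mm by 85 mm) begins 54 mm behind the grasp point. The pads swing forward as they close: fully open they stand 13 mm farther back than shut.
Start: joints at [-1.274, 0.469, -0.049, 1.532, 0.024, 1.141, -0.082], TCP at [0.216, 0.64, 0.242] pointing down, gripper open.
Joint ranges: [-2.59, 2.59], [-0.33, 1.99], [-1.39, 1.29], [0.1, 2.45], [-1.04, 4.18], [0.21, 1.99], [-2.66, 2.66]. Speed limits (rad/s): [2.57, 2.57, 3.14, 3.14, 3.14, 3.14, 3.14].

### API

Orientations are given as [roll, pitch, yaw] about the fixed x, y, z axes, in that order (R = Rz(yaw) Ry(pitch) Rx(roll)).
In Python, from plant import robot gives the robot as it stands. Calls block until the motion is done:
- robot.goto(position, orientation): joint-space move of the TCP to a pose.
- robot.move_straight(position, vel=0.15, attitude=None, contact_N=None): straight line of the TCP; attitude=None keeps the orientation; vel is the mean speed in m/s. With contact_N (N) it stops when the force on the tool has changed by that much, and returns True; else False.
- robot.move_joints(angles): joint-space move.
- robot.grip(opening, strength=None): opening from 0.0 (shut) to 1.0 (fully open); strength is the grip in N (None keeps the last); returns when the fingers have stopped.
- robot.sleep(seconds).
- robot.inverse_kinematics(position, orientation): joint angles nearest the present ones, or None.
- robot.sense(): the state.
- robot.grab_frame(name): name is "scene" or "top" or "wrist"; returns a dict with "image" (420x560x3 uint8, red, green, blue), "range_z" (420x560 float32, m along the optical axis (not along the pixel's ray), 0 where there is no reading), "fx", "fy", "cx", "cy" (pixels), "R" (3x3) and "t" (3): a world point X has camera coordinates R X + t. Camera axes: x right, y down, z forward; pixel columns grow to the right and rows downward; lengths in m; the calibration is good to about 2 mm. A picture is of the moment at which its call begins.
A pose or a line that the arm cannot do raises robot.IKError and nothing moves.
- robot.close_job(): hands the job in; it is judged then, once.
The state is a dict: "t": time; "joint_pos": joint angles; "joint_velocities": joint speeds; "effort": joint torques, N m; "tcp_pos": TCP position; "tcp_rot": TCP orientation; "wrist_force": force on the tool from outside, world axes, zero at the start; "torque": the same for the moment, N m; "opening": opening from 0.0 (shut) to 1.0 (fully open); "gripper_force": force on a finger pad.
Only numpy, scipy, OpenCV 4.12 (cv2) and the standard library are available. Lean on these libraries where they do the work, as an engineer would, in place of code of your own. Each camera call takes 0.05 s, during which the arm holds its last target. There are 200 camera calls.

## Working session

There is one attempt and no reset: what is moved stays moved. The work goes in short steps, each a Python script; the robot and the scene stay as the last script left them, time stands still between calls to the robot, and variables do not carry over. Pictures are saved under pics/ and viewed, at most 10 in all, crops included, and the job is handed in when it is done.

```bash
ls; mkdir -p pics; cat > h.py <<'E'
import numpy as np, cv2
from plant import robot
def save(n,f): cv2.imwrite(f'pics/{n}.png', cv2.cvtColor(f['image'],cv2.COLOR_RGB2BGR)); np.savez(f'{n}.npz',**f)
def cloud(f):
    z=f['range_z']; v,u=np.mgrid[:z.shape[0],:z.shape[1]]
    P=np.stack([(u-f['cx'])/f['fx']*z,(v-f['cy'])/f['fy']*z,z],-1)
    W=(P-f['t'])@f['R']; W[z==0]=np.nan
    return W
E
python3 - <<'E'
from h import *
for n in ['scene','top']:
    f=robot.grab_frame(n); save(n,f); print(n,f['fx'],f['R'],f['t'])
s=robot.sense(); print(s, robot.nose_length)
E
```

```text
pics
scene 419.11688446695706 [[-0.99974605 -0.02249912 -0.00127345]
 [-0.01954424  0.89380454 -0.44803065]
 [ 0.01121851 -0.44789198 -0.89401729]] [0.57581993 0.01522097 1.1030009 ]
top 508.32030146031764 [[-0.01518584 -0.99976264 -0.01562192]
 [-0.99333787  0.01686952 -0.11399689]
 [ 0.11423336  0.0137867  -0.99335828]] [0.0866578  0.58443492 1.09130131]
{'t': 0.1, 'joint_pos': array([-1.2738955 ,  0.46936642, -0.04861825,  1.53355819,  0.02407627,
        1.14101302, -0.08228492]), 'joint_velocities': array([-0.00018392, -0.00049911,  0.0003429 , -0.00250613, -0.00156228,
        0.00052764, -0.00058094]), 'effort': array([ 2.07197891e-04, -5.11517251e+01, -4.72139928e-02, -2.38392144e+01,
        1.08722443e-02,  4.38883522e-03, -2.38584397e-05]), 'tcp_pos': array([0.21585165, 0.63902625, 0.24136951]), 'tcp_rot': array([-3.13983222e+00,  2.92605909e-05,  2.81584648e+00]), 'wrist_force': array([ 0.56728398,  0.14484336, -0.66385021]), 'torque': array([-0.00764514,  0.00697042,  0.00412988]), 'gripper_force': 0.0, 'opening': 0.9992433225353636} 0.011
```

View pics/scene.png

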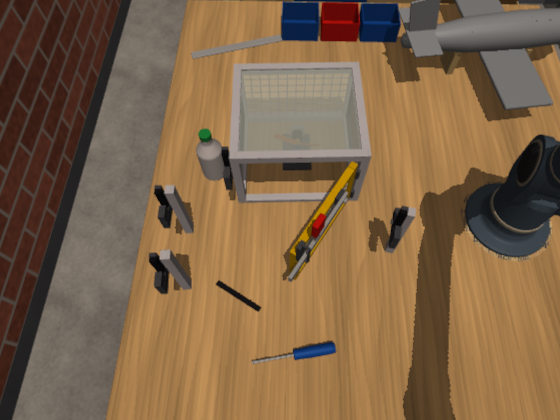

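View pics/top.png

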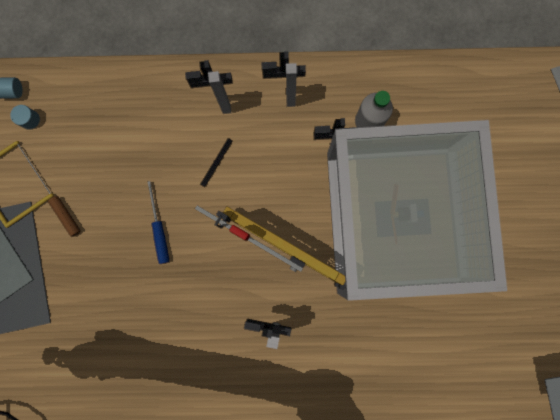

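The scene view shows the cage at (300,130), the gate open with its red grip at (318,226), and the bottle at (210,158). In the top view the hinge is near (343,280), the cage's own latch post with catch is at (332,130), and the red grip is at (239,232). The decoy posts are at (215,78), (290,70) and (270,330), all further left.

```bash
cat > a.py <<'E'
from h import *
out=[]
for n in ['scene','top']:
    f=dict(np.load(n+'.npz')); W=cloud(f); I=f['image']; hsv=cv2.cvtColor(I,cv2.COLOR_RGB2HSV)
    H,S,V=hsv[...,0].astype(int),hsv[...,1],hsv[...,2]
    z=W[...,2]
    box=(W[...,0]>.2)&(W[...,0]<.85)&(W[...,1]>-.35)&(W[...,1]<.35)
    red=((H<6)|(H>174))&(S>170)&(z>.15)&(z<.32)&box
    yel=(H>18)&(H<30)&(S>170)&(z>.12)&(z<.2)&box
    for nm,m in [('red',red),('yel',yel)]:
        p=W[m]; print(n,nm,len(p),p.min(0).round(4),p.max(0).round(4),np.median(p,0).round(4))
        vx,vy,x0,y0=cv2.fitLine(p[:,:2].astype(np.float32),cv2.DIST_HUBER,0,.01,.01).ravel()
        print('  line dir',vx,vy,'pt',x0,y0, 'ang',np.arctan2(vy,vx))
        t=(p[:,:2]-[x0,y0])@[vx,vy]; print('  ends',[x0+vx*t.min(),y0+vy*t.min()],[x0+vx*t.max(),y0+vy*t.max()])
    tp=(abs(z-.21)<.006)&(S<60)&(V>120)&box
    p=W[tp].astype(np.float32); print(n,'roof',len(p),cv2.minAreaRect(p[:,:2]), np.median(p[:,2]))
    b=(z>.205)&(z<.25)&box&(V<80); p=W[b]; print(n,'dark high',len(p))
    nl,lab,st,c=cv2.connectedComponentsWithStats(b.astype(np.uint8))
    for i in range(1,nl):
        if st[i,4]>8: q=W[lab==i]; print('  ',st[i],np.median(q,0).round(4),q.min(0).round(4),q.max(0).round(4))
t=cv2.imread('pics/top.png')[90:300,190:370]; s=cv2.imread('pics/scene.png')[100:290,190:380]
cv2.imwrite('pics/c1.png',np.hstack([cv2.resize(t,(400,467),interpolation=cv2.INTER_CUBIC),cv2.resize(s,(400,467),interpolation=cv2.INTER_CUBIC)]))
E
python3 a.py
```

```text
scene red 191 [0.4996 0.1326 0.2258] [0.5244 0.1618 0.2749] [0.5134 0.1534 0.2698]
  line dir 0.5866754 0.8098222 pt 0.5129337 0.15286815 ang 0.94384897
  ends [np.float64(0.5001696528285178), np.float64(0.13524923397052493)] [np.float64(0.5194614644634947), np.float64(0.16187884418948095)]
scene yel 863 [ 0.415  -0.0467  0.1201] [0.566  0.1843 0.1943] [0.4831 0.0578 0.1851]
  line dir 0.54832655 0.8362643 pt 0.49353817 0.07092817 ang 0.9904345
  ends [np.float64(0.4184061587095969), np.float64(-0.04365723483217315)] [np.float64(0.5642450108102213), np.float64(0.17876465396387053)]Traceback (most recent call last):
  File "a.py", line 16, in <module>
    p=W[tp].astype(np.float32); print(n,'roof',len(p),cv2.minAreaRect(p[:,:2]), np.median(p[:,2]))
                                                      ~~~~~~~~~~~~~~~^^^^^^^^^
cv2.error: OpenCV(4.12.0) /io/opencv/modules/imgproc/src/convhull.cpp:143: error: (-215:Assertion failed) total >= 0 && (depth == CV_32F || depth == CV_32S) in function 'convexHull'
```

```bash
sed -i 's/p=W\[tp\].astype(np.float32)/p=np.ascontiguousarray(W[tp].astype(np.float32))/; s/cv2.minAreaRect(p\[:,:2\])/cv2.minAreaRect(p[:,:2].copy()) if len(p) else None/' a.py; python3 a.py
```

```text
scene red 191 [0.4996 0.1326 0.2258] [0.5244 0.1618 0.2749] [0.5134 0.1534 0.2698]
  line dir 0.5866754 0.8098222 pt 0.5129337 0.15286815 ang 0.94384897
  ends [np.float64(0.5001696528285178), np.float64(0.13524923397052493)] [np.float64(0.5194614644634947), np.float64(0.16187884418948095)]
scene yel 863 [ 0.415  -0.0467  0.1201] [0.566  0.1843 0.1943] [0.4831 0.0578 0.1851]
  line dir 0.54832655 0.8362643 pt 0.49353817 0.07092817 ang 0.9904345
  ends [np.float64(0.4184061587095969), np.float64(-0.04365723483217315)] [np.float64(0.5642450108102213), np.float64(0.17876465396387053)]
scene roof 11680 ((0.6135449409484863, -0.08917176723480225), (0.5333271622657776, 0.49820584058761597), 11.85305118560791) 0.20657808
scene dark high 526
   [222 147   8  14  85] [ 0.7137 -0.0342  0.2269] [ 0.7071 -0.0471  0.2051] [ 0.7207 -0.0309  0.2366]
   [156 186   9  13  91] [0.8425 0.0664 0.2274] [0.8376 0.054  0.2051] [0.8498 0.0718 0.2352]
   [398 207  10  13 102] [0.337  0.1048 0.2279] [0.3285 0.0909 0.2051] [0.3428 0.1095 0.239 ]
   [296 241  15  15 116] [0.5441 0.1856 0.2313] [0.5266 0.1736 0.
[... 728 characters left out ...]
3052835464478, -0.08943110704421997), (0.533459484577179, 0.49965646862983704), 11.520657539367676) 0.2095327
top dark high 572
   [279  53  10  12 105] [0.8398 0.0624 0.23  ] [0.8366 0.0546 0.2057] [0.8498 0.0719 0.2382]
   [199  60  12  15 128] [0.8264 0.2127 0.2307] [0.8226 0.2047 0.2051] [0.8394 0.223  0.2377]
   [209  82   8   2   9] [0.805  0.2019 0.207 ] [0.8032 0.1942 0.2051] [0.8055 0.2077 0.2133]
   [334 118  11  12 109] [ 0.7125 -0.0378  0.2318] [ 0.7068 -0.0468  0.2067] [ 0.7213 -0.0295  0.2374]
   [215 211  14  16  96] [0.5414 0.1829 0.2329] [0.526  0.1707 0.2054] [0.5525 0.1921 0.2405]
   [262 327  11  11  98] [0.3359 0.1006 0.2322] [0.3253 0.0918 0.2064] [0.3425 0.1095 0.2383]
```

View pics/c1.png

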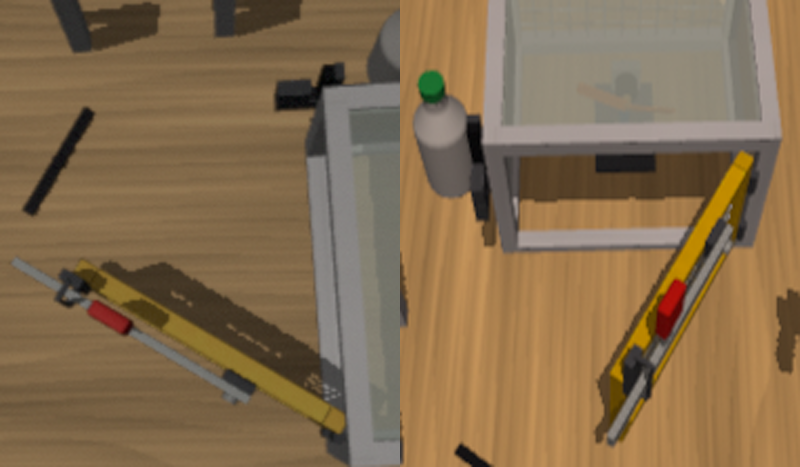

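The crop shows the catch at left (310,90) beside the cage's far front post. The gate has the bar on its outer, robot-facing side, with the grip at (108,317), the staple at (70,288) and the pivot at (240,385).

```bash
cat > b.py <<'E'
from h import *
for n in ['scene','top']:
    f=dict(np.load(n+'.npz')); W=cloud(f); I=f['image']; z=W[...,2]; V=I.max(-1)
    g=(abs(z-.209)<.006)&(W[...,1]<-.03)&(V>100)&(W[...,0]>.34)&(W[...,0]<.78)&(W[...,1]>-.4)
    nl,lab,st,c=cv2.connectedComponentsWithStats(g.astype(np.uint8)); i=1+np.argmax(st[1:,4]); p=W[lab==i].astype(np.float32)
    r=cv2.minAreaRect(p[:,:2].copy()); print(n,r,cv2.boxPoints(r).tolist())
    # front edge fit: max y per x-bin
    e=[]
    for x in np.arange(.44,.69,.01):
        q=p[abs(p[:,0]-x)<.005]
        if len(q): e.append([x,np.sort(q[:,1])[-3:].mean()])
    e=np.array(e); k=np.polyfit(e[:,0],e[:,1],1); print(' front edge y=',k,'yaw',np.arctan(k[0]),'res',np.std(e[:,1]-np.polyval(k,e[:,0])))
    # nose
    m=(abs(z-.19)<.012)&(V<90)&(abs(W[...,0]-.71)<.04)&(abs(W[...,1]+.02)<.06); q=W[m]; print(' nose',len(q),q.min(0).round(4),q.max(0).round(4),np.median(q,0).round(4))
    # bar: grey, z .17-.2 near gate
    S=cv2.cvtColor(I,cv2.COLOR_RGB2HSV)[...,1]
    m=(z>.18)&(z<.2)&(S<70)&(V>90)&(W[...,0]>.4)&(W[...,0]<.6)&(W[...,1]>0.02)&(W[...,1]<.25); q=W[m]
    vx,vy,x0,y0=cv2.fitLine(q[:,:2].astype(np.float32),cv2.DIST_HUBER,0,.01,.01).ravel(); t=(q[:,:2]-[x0,y0])@[vx,vy]
    print(' bar',len(q),np.arctan2(vy,vx),x0+vx*t.min(),y0+vy*t.min(),x0+vx*t.max(),y0+vy*t.max(),q[:,2].mean())
    H=cv2.cvtColor(I,cv2.COLOR_RGB2HSV); m=(H[...,0]>18)&(H[...,0]<30)&(H[...,1]>170)&(z>.182)&(z<.192)&(W[...,0]>.4)&(W[...,0]<.6)&(W[...,1]<.22); q=W[m].astype(np.float32)
    r=cv2.minAreaRect(q[:,:2].copy()); print(' gate top',len(q),r,cv2.boxPoints(r).tolist())
E
python3 b.py
```

```text
scene ((0.5538024306297302, -0.18642635643482208), (0.32028669118881226, 0.2957136929035187), 2.442392110824585) [[0.38750362396240234, -0.04552831873297691], [0.40010547637939453, -0.3409733772277832], [0.7201012372970581, -0.32732439041137695], [0.7074993848800659, -0.03187933564186096]]
 front edge y= [ 0.04154275 -0.06338216] yaw 0.0415188741188739 res 0.0005411979423610003
 nose 129 [ 0.6874 -0.0387  0.1793] [0.7206 0.0054 0.2019] [ 0.7126 -0.0173  0.1894]
 bar 338 1.0176582 0.44298090543503255 0.035221235531962825 0.5659204447365672 0.23433578563239738 0.19011815103277455
 gate top 705 ((0.48500585556030273, 0.07111060619354248), (0.2657073736190796, 0.03285292163491249), 58.69713592529297) [[0.4019448459148407, -0.033869385719299316], [0.4300154745578766, -0.05093851685523987], [0.5680668354034424, 0.17609059810638428], [0.5399962663650513, 0.19315972924232483]]
top ((0.5539587736129761, -0.18389283120632172), (0.32050082087516785, 0.2915976047515869), 2.5510427951812744) [[0.3873777985572815, -0.045371174812316895], [0.40035659074783325, -0.3366797864437103], [0.7205397486686707, -0.32241448760032654], [0.7075609564781189, -0.031105875968933105]]
 front edge y= [ 0.04273155 -0.06281494] yaw 0.042705574136804196 res 0.0004170037681399651
 nose 167 [ 0.6769 -0.0331  0.1781] [0.7204 0.0061 0.202 ] [ 0.711  -0.0115  0.1894]
 bar 395 1.0175772 0.4431199438233797 0.03699065515549145 0.5665894777705308 0.23692730808906093 0.19049613374179022
 gate top 1029 ((0.49027079343795776, 0.06869492679834366), (0.2629844546318054, 0.017859384417533875), 58.498329162597656) [[0.4139493405818939, -0.038752660155296326], [0.4291767179965973, -0.048084601759910583], [0.5665922164916992, 0.17614251375198364], [0.5513648986816406, 0.1854744553565979]]
```

```bash
cat >> h.py <<'E'
from scipy.spatial.transform import Rotation as Ro
YC=.0425                       # cage yaw (direction hinge->latch)
HINGE=np.array([.4083,-.0428])
def tool(g,b,up=0.,dz=0.,hinge=None):
    """TCP pose holding the grip at gate angle g, bar angle b; up = along the grip, dz = world"""
    h=YC+g; H=HINGE if hinge is None else hinge
    F=np.array([[np.sin(h),np.cos(h),0],[-np.cos(h),np.sin(h),0],[0,0,1.]])
    piv=np.r_[H,.18]+F@[-.012,.1,0]; Rb=F@Ro.from_euler('x',b).as_matrix()
    Rt=Rb@np.array([[0,-1,0],[-1,0,0],[0,0,-1.]]).T.T
    return piv+Rb@[0,.115,.068-.008+up]+[0,0,dz], Ro.from_matrix(Rt).as_euler('xyz')
E
python3 - <<'E'
from h import *
for g,b,u in [(.975,0,.08),(.975,0,0),(.975,.2,0),(.6,.2,0),(.3,.2,0),(-.03,.2,0),(-.03,0,0),(-.03,0,.08)]:
    p,o=tool(g,b,u); q=robot.inverse_kinematics(p,o); print(g,b,p.round(3),o.round(3),None if q is None else np.round(q,2))
p,o=tool(.975,0,.09); robot.goto(p,o); f=robot.grab_frame('wrist'); save('w1',f); s=robot.sense(); print(s['t'],s['tcp_pos'],s['tcp_rot'],s['joint_pos'],s['wrist_force'])
E
```

```text
0.975 0 [0.511 0.146 0.32 ] [-3.142  0.    -2.124] [-0.42  0.17  0.08  1.77 -0.01  1.2   2.24]
0.975 0 [0.511 0.146 0.24 ] [-3.142  0.    -2.124] [-0.38  0.24  0.02  1.88 -0.01  1.03  2.24]
0.975 0.2 [0.504 0.134 0.262] [-3.142  0.2   -2.124] [-0.44  0.13  0.19  1.97 -0.21  0.9   2.46]
0.6 0.2 [0.562 0.087 0.262] [-3.142  0.2   -2.499] [-0.44  0.2   0.3   1.9  -0.2   0.88  2.18]
0.3 0.2 [0.593 0.036 0.262] [ 3.142  0.2   -2.799] [-0.47  0.24  0.43  1.86 -0.2   0.88  1.97]
-0.03 0.2 [ 0.609 -0.028  0.262] [-3.142  0.2   -3.129] [-0.47  0.27  0.55  1.84 -0.2   0.88  1.75]
-0.03 0 [ 0.623 -0.028  0.24 ] [-3.142  0.    -3.129] [-0.34  0.4   0.44  1.69 -0.19  1.09  1.73]
-0.03 0 [ 0.623 -0.028  0.32 ] [-3.142  0.    -3.129] [-0.39  0.35  0.5   1.58 -0.17  1.25  1.72]
2.2417 [0.51088121 0.1473797  0.32982473] [ 3.14123876e+00 -2.79585818e-05 -2.12260047e+00] [-0.43069691  0.16336817  0.08154252  1.75758703 -0.01437678  1.22144535
  2.24447761] [-0.60667646  0.32986421 -0.01251373]
```

View pics/w1.png

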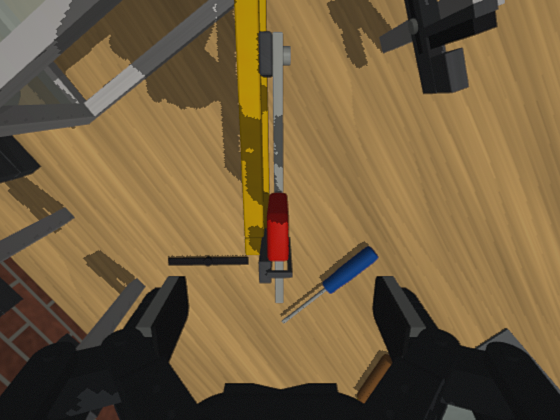

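The wrist picture shows the grip at (278,230), midway between the open jaws at (165,310) and (395,310). The staple is at (275,270) and the gate lies to its left.

```bash
python3 - <<'E'
from h import *
f=dict(np.load('w1.npz')); W=cloud(f); hsv=cv2.cvtColor(f['image'],cv2.COLOR_RGB2HSV); z=W[...,2]
H,S=hsv[...,0].astype(int),hsv[...,1]
m=((H<6)|(H>174))&(S>150)&(z>.2)&(z<.3); p=W[m]
t=p[p[:,2]>.268]; r=cv2.minAreaRect(t[:,:2].astype(np.float32)); print('grip top',len(t),t[:,2].mean(),r)
print('expected', tool(.975,0)[0], 'all',p.min(0),p.max(0))
# grey bar top
V=f['image'].max(-1); m=(z>.183)&(z<.197)&(S<60)&(V>90)&(W[...,0]>.42)&(W[...,0]<.6)&(W[...,1]>.02); q=W[m]
vx,vy,x0,y0=cv2.fitLine(q[:,:2].astype(np.float32),cv2.DIST_HUBER,0,.01,.01).ravel(); tt=(q[:,:2]-[x0,y0])@[vx,vy]
print('bar',len(q),np.arctan2(vy,vx),q[:,2].mean(),x0+vx*tt.min(),y0+vy*tt.min(),x0+vx*tt.max(),y0+vy*tt.max())
E
```

```text
grip top 1027 0.27203398995783784 ((0.5125135779380798, 0.1458544284105301), (0.0330614373087883, 0.013563400134444237), 58.66008377075195)
expected [0.51107177 0.14642728 0.24      ] all [0.49928057 0.12959075 0.21253059] [0.54049257 0.18940678 0.27461342]
bar 1458 1.0189723 0.19000272782160516 0.44510919932682486 0.0361579591471361 0.5678390432734914 0.2355184451880349
```

```bash
sed -i 's/^HINGE=.*/HINGE=np.array([.4092,-.0431])/' h.py; cat >> h.py <<'E'
def st(l=''):
    s=robot.sense(); print(l,round(s['t'],2),s['tcp_pos'].round(4),s['tcp_rot'].round(3),'F',s['wrist_force'].round(1),'T',s['torque'].round(2),round(s['opening'],3),round(s['gripper_force'],1)); return s
E
python3 - <<'E'
from h import *
p,o=tool(.975,0); robot.move_straight(p,vel=.1,attitude=o); st('down')
robot.grip(0,30); st('grip')
for b in np.linspace(.04,.2,5):
    p,o=tool(.975,b); robot.move_straight(p,vel=.05,attitude=o); st(f'b{b:.2f}')
save('w2',robot.grab_frame('wrist'))
E
```

```text
down 3.29 [0.5125 0.1463 0.2407] [-3.141e+00  1.000e-03 -2.124e+00] F [0.6 0.4 0.5] T [ 0.05 -0.04  0.01] 1.0 0.0
grip 3.94 [0.5122 0.1461 0.2401] [-3.141  0.    -2.124] F [ 0.1 -0.4  1.5] T [-0.05  0.01  0.23] 0.16 33.0
b0.04 4.19 [0.511  0.144  0.2446] [-3.141  0.041 -2.125] F [ 3.2  1.5 -2.1] T [ 0.29 -0.49  0.24] 0.163 32.6
b0.08 4.44 [0.5095 0.1417 0.2491] [-3.141  0.08  -2.125] F [ 3.3 -0.4 -2.7] T [ 0.21 -0.5   0.22] 0.162 32.6
b0.12 4.69 [0.508  0.1393 0.2534] [-3.141  0.12  -2.125] F [ 2.3  0.4 -2.2] T [ 0.15 -0.48  0.22] 0.159 32.7
b0.16 4.94 [0.5064 0.1368 0.2576] [-3.141  0.159 -2.124] F [ 2.7  1.8 -3.1] T [ 0.14 -0.47  0.23] 0.16 32.7
b0.20 5.19 [0.5047 0.1341 0.2616] [-3.141  0.199 -2.124] F [ 3.   1.5 -2.2] T [ 0.19 -0.44  0.24] 0.158 32.7
```

View pics/w2.png

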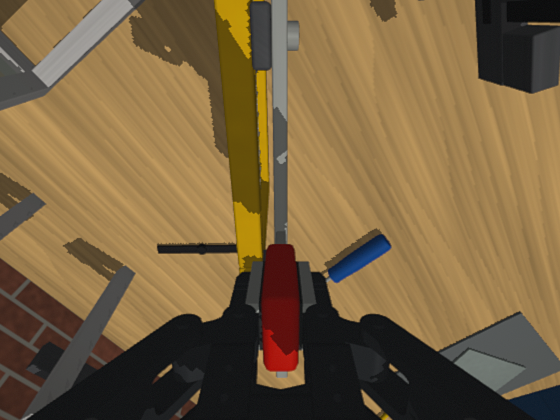

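The picture shows the red grip held between the pads at (280,300), with the bar lifted.

```bash
cat >> h.py <<'E'
def tang(g):
    "force of the environment on the tool along outward normal of gate (resists closing), and along the gate"
    F=robot.sense()['wrist_force']; h=YC+g; return F[:2]@[-np.sin(h),np.cos(h)], F[:2]@[np.cos(h),np.sin(h)], F[2]
E
python3 - <<'E'
from h import *
for g in np.arange(.9,.09,-.1):
    p,o=tool(g,.2); c=robot.move_straight(p,vel=.07,attitude=o,contact_N=15); s=robot.sense(); print(round(g,3),c,np.round(tang(g),1),round(s['t'],2))
    if c: break
st(); save('w3',robot.grab_frame('wrist')); save('top2',robot.grab_frame('top'))
t=cv2.imread('pics/top2.png')[80:300,180:380]; cv2.imwrite('pics/c2.png',np.hstack([cv2.resize(t,(440,484),interpolation=cv2.INTER_CUBIC),cv2.imread('pics/w3.png')[:,100:460]]) if False else cv2.resize(t,(500,550),interpolation=cv2.INTER_CUBIC))
E
```

```text
0.9 False [-2.1  2.4 -1.1] 5.61
0.8 False [-1.7  3.  -1.2] 6.04
0.7 False [-1.6  4.5 -1.2] 6.47
0.6 False [-1.7  4.5 -0.5] 6.91
0.5 False [-1.2  4.2  0.2] 7.34
0.4 False [-1.5  5.6 -0.7] 7.78
0.3 False [-0.5  4.8 -0.2] 8.21
0.2 False [-1.2  5.5 -1.2] 8.64
0.1 False [-0.8  5.1 -0.1] 9.07
 9.07 [ 0.6071 -0.0033  0.2623] [-3.141  0.202 -3.001] F [ 5.2 -0.1 -0.1] T [ 0.02 -1.05  0.13] 0.16 32.5
```

View pics/c2.png

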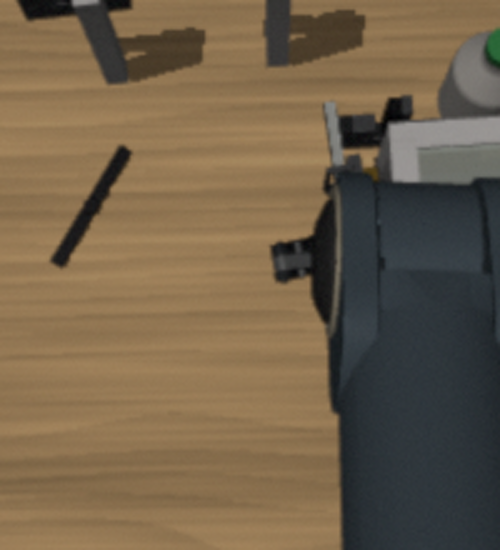

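The top crop shows the bar tip at (333,130), just short of the catch nose at (360,130), clear of the bottle.

```bash
cat >> h.py <<'E'
def mom():
    "moment of outside force on the tool about the hinge axis (+ = opening the gate)"
    a=[]
    for _ in range(5):
        s=robot.sense(); F=s['wrist_force']; r=s['tcp_pos'][:2]-HINGE
        a.append([r[0]*F[1]-r[1]*F[0], s['torque'][2], F[2]]); robot.sleep(.02)
    return np.mean(a,0)
def gate_of():
    "gate angle from the actual TCP yaw"
    return (robot.sense()['tcp_rot'][2]+np.pi-YC+np.pi)%(2*np.pi)-np.pi
E
python3 - <<'E'
from h import *
b0=None; hist=[]
for g in list(np.arange(.085,.039,-.015))+list(np.arange(.036,-.085,-.004)):
    p,o=tool(g,.2); c=robot.move_straight(p,vel=.03,attitude=o,contact_N=10); m=mom(); hist.append(m[:2].sum())
    d=m[:2].sum()-np.median(hist[:5]); print(round(g,3),c,m.round(2),'d',round(d,2),'tcp',robot.sense()['tcp_pos'].round(4),round(gate_of(),4))
    if c or (len(hist)>4 and d>.9): break
st()
E
```

```text
0.085 False [-0.15  0.05 -0.5 ] d 0.0 tcp [ 0.6076 -0.0062  0.2623] 0.0838
0.07 False [-0.21  0.07 -0.46] d -0.02 tcp [ 0.6082 -0.0092  0.2623] 0.0687
0.055 False [-0.26  0.03 -0.58] d -0.08 tcp [ 0.6086 -0.0122  0.2623] 0.0536
0.04 False [-0.23  0.07 -0.55] d -0.01 tcp [ 0.6091 -0.0152  0.2623] 0.0387
0.036 False [-0.09  0.1  -0.68] d 0.15 tcp [ 0.6092 -0.0157  0.2623] 0.035
0.032 False [-0.08  0.11 -0.26] d 0.17 tcp [ 0.6093 -0.0165  0.2623] 0.0311
0.028 False [-0.21  0.12 -0.66] d 0.05 tcp [ 0.6094 -0.0173  0.2623] 0.0271
0.024 False [-0.03  0.1  -0.5 ] d 0.21 tcp [ 0.6095 -0.018   0.2623] 0.0231
0.02 False [-0.13  0.12 -0.43] d 0.13 tcp [ 0.6096 -0.0189  0.2623] 0.019
0.016 False [-0.15  0.11 -0.73] d 0.1 tcp [ 0.6097 -0.0197  0.2623] 0.0151
0.012 False [-0.05  0.12 -0.71] d 0.21 tcp [ 0.6098 -0.0205  0.2623] 0.011
0.008 False [-0.11  0.11 -0.47] d 0.14 tcp [ 0.6099 -0.0213  0.2623] 0.007
0.004 False [-0.11  0.12 -0.92] d 0.15 tcp [ 0.6099 -0.0221  0.2622] 0.003
0.0 False [-0.06  0.1  -0.31] d 0.18 tcp [ 0.6101 -0.0229  0.2623] -0.001
-0.004 False [-0.08  0.09 -0.37] d 0.16 tcp [ 0.6102 -0.0237  0.2623] -0.005
-0.008 False [-0.11  0.12 -0.61] d 0.15 tcp [ 0.6102 -0.0245  0.2623] -0.009
-0.012 False [-0.08  0.07 -0.62] d 0.13 tcp [ 0.6103 -0.0253  0.2623] -0.013
-0.016 False [-0.06  0.1  -0.89] d 0.18 tcp [ 0.6104 -0.0261  0.2623] -0.017
-0.02 False [-0.14  0.09 -0.85] d 0.09 tcp [ 0.6104 -0.0269  0.2623] -0.0211
-0.024 False [-0.1   0.1  -0.62] d 0.13 tcp [ 0.6105 -0.0277  0.2623] -0.0251
-0.028 False [-0.06  0.09 -0.62] d 0.18 tcp [ 0.6106 -0.0285  0.2623] -0.0291
-0.032 False [ 0.12  0.22 -0.31] d 0.48 tcp [ 0.6106 -0.0289  0.2623] -0.0322
-0.036 False [0.16 0.36 0.04] d 0.66 tcp [ 0.6106 -0.0291  0.2623] -0.0353
-0.04 False [ 0.46  0.51 -0.18] d 1.11 tcp [ 0.6106 -0.0294  0.2623] -0.0385
 17.18 [ 0.6106 -0.0294  0.2623] [ 3.141  0.202 -3.138] F [4.6 2.5 0.7] T [ 0.44 -1.02  0.5 ] 0.159 33.2
```

```bash
python3 - <<'E'
from h import *
for g in np.arange(-.043,-.075,-.003):
    p,o=tool(g,.2); robot.move_straight(p,vel=.03,attitude=o); m=mom(); M=m[:2].sum()
    print(round(g,3),m.round(2),'M',round(M,2),'Fb',round((M-.02)/.303,1),'tcp',robot.sense()['tcp_pos'].round(4),round(gate_of(),4))
    if M>2.2: break
st()
E
```

```text
-0.043 [0.51 0.58 0.11] M 1.09 Fb 3.5 tcp [ 0.6106 -0.0296  0.2623] -0.0409
-0.046 [0.71 0.69 0.39] M 1.4 Fb 4.6 tcp [ 0.6107 -0.0297  0.2623] -0.0433
-0.049 [0.78 0.78 0.88] M 1.55 Fb 5.1 tcp [ 0.6107 -0.0299  0.2623] -0.0458
-0.052 [0.92 0.87 0.93] M 1.8 Fb 5.9 tcp [ 0.6107 -0.0301  0.2623] -0.0483
-0.055 [1.06 0.95 1.07] M 2.01 Fb 6.6 tcp [ 0.6107 -0.0303  0.2623] -0.0507
-0.058 [1.17 0.89 1.57] M 2.06 Fb 6.7 tcp [ 0.6106 -0.0304  0.2623] -0.0537
-0.061 [1.39 1.03 1.82] M 2.41 Fb 7.9 tcp [ 0.6106 -0.0306  0.2623] -0.0561
 19.51 [ 0.6106 -0.0306  0.2623] [3.138 0.201 3.128] F [3.  7.2 1.8] T [ 1.31 -0.69  0.97] 0.164 39.5
```

```bash
python3 - <<'E'
from h import *
g=-.059
for b in np.arange(.18,-.001,-.02):
    p,o=tool(g,b); robot.move_straight(p,vel=.04,attitude=o); m=mom(); M=m[:2].sum(); Fb=(M-.02)/.305
    s=robot.sense(); print(round(g,3),round(b,2),m.round(2),'Fb',round(Fb,1),'tcp',s['tcp_pos'].round(4),np.round(s['tcp_rot'],3),'F',s['wrist_force'].round(1),round(s['opening'],3))
    if m[2]>10 or Fb>9.8: break
    g+= .003*(Fb>8.3) - .003*(Fb<6.3)
st()
E
```

```text
-0.059 0.18 [1.43 0.85 1.38] Fb 7.4 tcp [ 0.6123 -0.0303  0.2602] [3.138 0.181 3.13 ] F [3.5 7.5 1.2] 0.162
-0.059 0.16 [1.42 0.8  1.02] Fb 7.2 tcp [ 0.6139 -0.0303  0.2581] [3.138 0.161 3.13 ] F [4.6 7.3 1.1] 0.162
-0.059 0.14 [1.43 0.77 1.29] Fb 7.1 tcp [ 0.6155 -0.0303  0.256 ] [3.138 0.141 3.13 ] F [4.8 7.6 0.7] 0.155
-0.059 0.12 [1.45 0.72 1.43] Fb 7.1 tcp [ 0.6169 -0.0303  0.2539] [3.138 0.121 3.13 ] F [3.9 6.8 1.2] 0.165
-0.059 0.1 [1.46 0.73 1.42] Fb 7.1 tcp [ 0.6184 -0.0303  0.2517] [3.138 0.101 3.13 ] F [5.6 6.6 2.2] 0.158
-0.059 0.08 [1.42 0.68 1.55] Fb 6.8 tcp [ 0.6198 -0.0303  0.2495] [3.138 0.081 3.13 ] F [5.  7.4 1.8] 0.158
-0.059 0.06 [1.43 0.67 1.92] Fb 6.8 tcp [ 0.6212 -0.0303  0.2473] [3.138 0.061 3.13 ] F [4.3 7.5 2. ] 0.157
-0.059 0.04 [1.43 0.63 1.57] Fb 6.7 tcp [ 0.6225 -0.0303  0.2451] [3.138 0.041 3.13 ] F [4.5 7.1 2.3] 0.162
-0.059 0.02 [1.55 0.6  2.11] Fb 7.0 tcp [ 0.6238 -0.0303  0.2429] [3.138 0.021 3.13 ] F [5.  6.4 2.1] 0.163
-0.059 0.0 [1.52 0.57 1.7 ] Fb 6.8 tcp [ 0.625  -0.0304  0.2406] [3.138e+00 1.000e-03 3.130e+00] F [4.8 7.6 1.7] 0.163
 22.84 [ 0.625  -0.0304  0.2406] [3.138e+00 1.000e-03 3.130e+00] F [4.8 7.6 1.7] T [ 1.04 -0.82  0.55] 0.163 39.4
```

```bash
python3 - <<'E'
from h import *
g=-.059; z0=mom()[2]
for b in [-.004,-.008,-.012]:
    p,o=tool(g,b); robot.move_straight(p,vel=.02,attitude=o); m=mom(); print(b,m.round(2),robot.sense()['tcp_pos'].round(4))
    if m[2]-z0>5: break
for g in [-.055,-.051,-.047,-.043,-.039]:
    p,o=tool(g,b); robot.move_straight(p,vel=.02,attitude=o); m=mom(); print(g,m.round(2),'Fb',round((m[:2].sum()-.02)/.305,1),robot.sense()['tcp_pos'].round(4))
st()
E
```

```text
-0.004 [1.56 0.59 3.02] [ 0.6251 -0.0303  0.2404]
-0.008 [1.58 0.62 4.8 ] [ 0.6251 -0.0303  0.2403]
-0.012 [1.63 0.57 7.42] [ 0.6251 -0.0304  0.2402]
-0.055 [1.43 0.5  6.78] Fb 6.3 [ 0.6251 -0.03    0.2402]
-0.051 [1.19 0.37 6.56] Fb 5.0 [ 0.6251 -0.03    0.2402]
-0.047 [0.99 0.33 6.46] Fb 4.3 [ 0.6251 -0.0299  0.2402]
-0.043 [0.67 0.25 5.77] Fb 3.0 [ 0.6251 -0.0299  0.2402]
-0.039 [0.39 0.14 5.72] Fb 1.7 [ 0.625  -0.0299  0.2402]
 25.59 [ 0.625  -0.0299  0.2402] [ 3.141 -0.011 -3.138] F [1.7 1.2 5.9] T [ 0.25 -0.5   0.13] 0.156 33.7
```

```bash
python3 - <<'E'
from h import *
p,o=tool(-.034,-.004); robot.move_straight(p,vel=.02,attitude=o); print(mom().round(2))
robot.grip(.6); st('open')
q=robot.sense(); robot.move_straight(q['tcp_pos']+[0,0,.1],vel=.12); 
save('w4',robot.grab_frame('wrist')); st()
robot.move_straight(robot.sense()['tcp_pos']+[-.12,.15,.02],vel=.2); save('w5',robot.grab_frame('wrist')); save('top5',robot.grab_frame('top')); save('sc5',robot.grab_frame('scene')); st()
t=cv2.imread('pics/top5.png')[90:300,190:370]; s=cv2.imread('pics/sc5.png')[100:290,190:380]
cv2.imwrite('pics/c5.png',np.hstack([cv2.resize(t,(400,467),interpolation=cv2.INTER_CUBIC),cv2.resize(s,(400,467),interpolation=cv2.INTER_CUBIC)]))
E
```

```text
[-0.13  0.05  1.52]
open 26.38 [ 0.6238 -0.0293  0.2393] [-3.142 -0.005 -3.133] F [ 0.4  0.5 -0. ] T [0.01 0.05 0.06] 0.597 0.0
 27.41 [ 0.6233 -0.0292  0.3381] [-3.142 -0.006 -3.133] F [-0.7 -0.3 -0.1] T [-0.02 -0.03 -0.01] 0.602 0.0
 28.68 [0.5038 0.1197 0.3579] [-3.141 -0.004 -3.135] F [ 0.3 -0.9  0.5] T [ 0.01 -0.02  0.01] 0.601 0.0
```

View pics/c5.png

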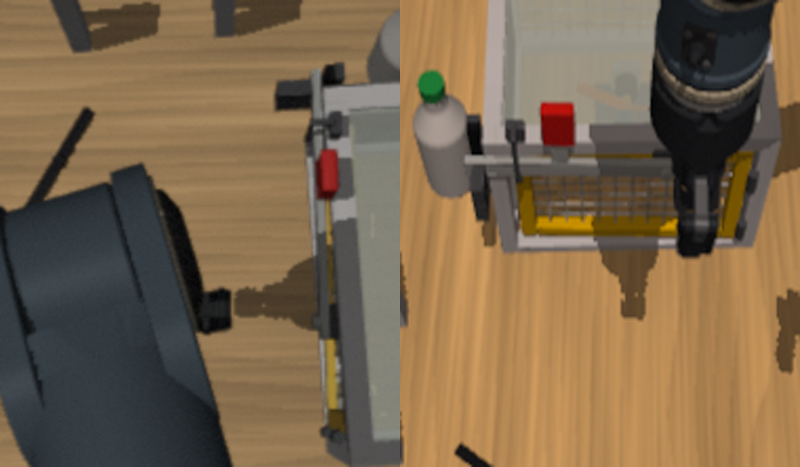

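View pics/w4.png

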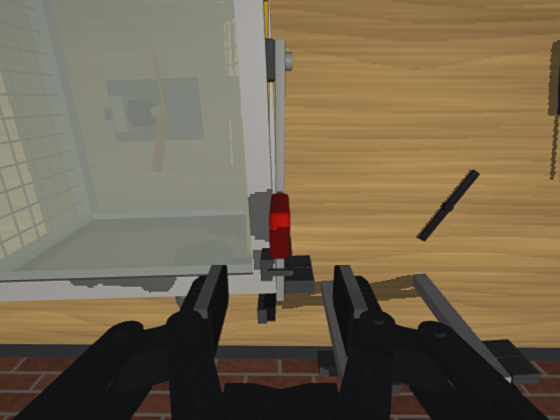

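The gate is shut. The bar lies level in the notch between nose and buffer (280,285 in the wrist view; 315,80 in the top crop), and the bottle and propeller are unmoved. I'll check the heights numerically, then hand in.

```bash
python3 - <<'E'
from h import *
ok=[]
for n in ['w4','sc5']:
    f=dict(np.load(n+'.npz')); W=cloud(f); hsv=cv2.cvtColor(f['image'],cv2.COLOR_RGB2HSV); z=W[...,2]; H,S,V=hsv[...,0].astype(int),hsv[...,1],hsv[...,2]
    m=((H<6)|(H>174))&(S>150)&(z>.2)&(z<.3); p=W[m]; print(n,'grip top z',np.percentile(p[:,2],97),np.median(p,0))
    m=(z>.175)&(z<.205)&(S<60)&(V>80)&(W[...,1]>-.03)&(W[...,1]<.0); q=W[m]
    for a,b in [(.51,.6),(.69,.71),(.71,.73)]:
        t=q[(q[:,0]>a)&(q[:,0]<b)]; print('  bar',a,len(t),np.percentile(t[:,2],90).round(4) if len(t) else '',np.median(t[:,1]) if len(t) else '')
E
```

```text
w4 grip top z 0.27346520987198325 [ 0.61843101 -0.02941631  0.27191919]
  bar 0.51 636 0.1913 -0.027607821640149122
  bar 0.69 50 0.1914 -0.027234794149657224
  bar 0.71 87 0.1913 -0.027105613405446462
sc5 grip top z 0.27410095388955974 [ 0.62508718 -0.02504879  0.25651057]
  bar 0.51 33 0.1906 -0.028338607395770887
  bar 0.69 39 0.1912 -0.027628665990114515
  bar 0.71 25 0.1917 -0.026543942891893324
```

The bar's top is at 191 mm along its whole length, so it is level and fully down.

```bash
python3 -c "
from plant import robot
print(robot.close_job())"
```

```text
the job is handed in; nothing more can be done
None
```

The gate is shut with the bar fully down behind the catch's nose, the grip is released, and the job was handed in at about 29 s; by my estimate the buffer saw about 8 N at most, and the bottle and propeller look unmoved (the screwdriver wasn't checked in the final pictures).

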